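Clip the turning handle onto the pepper mill

TASK

Put the loose turning handle from the black tray onto the square drive on top of the pepper mill and press it down gently until the spring ball clicks and the handle sits fully home on the steel cap. Then turn the handle about a quarter turn clockwise (seen from above) so that it drives the mill, and let go, leaving it clipped on and upright. The cap is sprung and sinks under your push: do not ram it down to its stop, and leave the condiments alone.

Things in the scene. Friction and masses are not known exactly. Their poses are not given: they have to be found in the camera images.
- handle_center (a point): centre (37 mm above the underside) of the loose turning handle, plain steel, 0.3 to 0.54 kg, 74 mm tall, standing upright on a flat black tray (130 x 130 x 6 mm). Own z up. Grip the upright wing: 46 mm long (own x), 14 mm thick (own y), from 38 to 74 mm above the underside.
- handle: the same handle, origin at the centre of its underside. Below the wing is a square hub 36 x 36 mm, 38 mm tall, with a square bore 17 x 17 mm, 32 mm deep, open at the underside where it flares to 21 mm, sides along own x and y. Each bore wall has a window for the spring balls, 12 mm wide, 6.5 to 12.3 mm above the underside. Fits in any of four quarter-turn positions.
- drive_top (a point): centre of the top of the mill's square steel drive: 16 x 16 mm, 30 mm tall above the steel cap, sides along own x and y, own z up, top edges bevelled 1.5 mm over the last 2.5 mm. It turns with joint spindle and sinks with joint cap. With the handle home, handle_center is 7 mm above this point. Play when fitted: 0.5 mm each way sideways, some 3 degrees each way in turning.
- ball (a point): one of two barrel-shaped spring balls, 6 mm thick, 10 mm long, sticking 2.2 mm out of the drive's own +x and -x faces, 20.6 mm below its top. The handle meets them about 8 mm before home; getting past takes some 9 to 18 N of push, then they spring into the windows and the handle snaps onto the cap.
- spindle (a joint): turn of the mill's drive in rad: 0 at the start, growing clockwise seen from above; it stays where it is left, friction about 0.06 N m, no stop before 6 rad
- cap (a joint): how far the sprung steel cap is pushed down into the mill, with the drive on it, in m: 0 at rest, stop at 0.024. It starts to sink at about 5 N (handle's weight included) and takes 0.7 N more per mm, so it sinks 7 to 18 mm before the balls give and rises again when they click; ramming it to its stop (about 22 N) is forcing it.
- cap_top (a point): centre of the top face of the sprung steel cap on the mill, 60 mm across, standing 28 mm out of the wood, 120 mm above the counter at rest; the handle's underside rests on it when home
- mill: pepper mill, dark wood, fixed to the counter; origin at the centre of its underside, own z up; foot 104 mm across, wooden body up to 88 mm across and 92 mm tall
- sauce: amber bottle 60 mm across, 170 mm tall, a bystander; origin at its underside
- spice_tin: tin 52 mm across, 80 mm tall, a bystander; origin at its underside
- chopsticks: footed glass with wooden chopsticks, 68 mm across, about 220 mm tall, a bystander; origin at its underside

How it is judged (in metres and radians):
On the way, in this order (a step that is already met when the one before it is completed fails the run):
1. the handle is pressed home on the drive, past the click (underside within 2.5 mm of the cap) (z of handle_center in the frame of drive_top below 0.0095 m and horizontal distance between handle_center and drive_top below 0.003 m and angle between handle_center's own z axis and vertical below 0.08 rad), for 0.2 s.
2. the handle, still home, has turned the mill's drive clockwise by more than 1.1 rad (all of step 1 and value of joint spindle above 1.1 rad), for 0.1 s.
At the end, for the whole second after the job is handed in: handle on the drive: underside within 2.5 mm of the cap, centre within 3 mm sideways of the drive, upright within 0.08 rad; drive turned more than 1.1 rad clockwise of its start and at rest; cap risen to within 4 mm of its rest height; robot touching nothing (all of step 2 and velocity of joint spindle below 0.1 rad/s and value of joint cap below 0.004 m).
It fails at once if the sprung cap is rammed down to its stop (more than 23 mm) (value of joint cap above 0.023 m).
It fails at once if the handle is forced against the mill or its drive with more than 60 N (contact force between handle and mill above 60 N).
It fails at once if a bystander is moved by more than 30 mm or tipped (distance of any of sauce, spice_tin, chopsticks from where it was at the start of the episode above 0.03 m or angle between any of sauce, spice_tin, chopsticks's own z axis and vertical above 0.3 rad).
It also fails if it takes over 70 s, if anything falls off the work surface, if the arm or the gripper's body presses on something with over 40 N, if the wrist force passes 120 N, or if a joint passes its speed limit or range.

ROBOT

A 6-joint arm with a two-finger parallel gripper is mounted at the origin on the work surface. World frame = base frame: x ahead of the robot, y to its left, z up, the work surface at z = 0. Lengths are in m, angles in degrees, forces in N, time in s.
With the tool pointing down it reaches from about 0.325 to 0.85 m from the base axis. Payload 15.5 kg.
Tool frame: the origin (TCP) lies at the very end of the fingers, on their centre line; the grasp point (between the pads) lies arm.grip_depth behind it (arm.grip_depth is the distance from the TCP to the grasp point, in m); z points along the fingers, y is the direction in which the jaws open and shut (so a half turn about z gives the same grasp; the last joint's range is limited). The gripper opens to 91 mm and grips with 3 to 60 N. Pads are 32 mm wide; open, the fingers measure 118 mm over their backs; the gripper's body (76 mm by 178 mm) begins 60 mm behind the grasp point.
Start: joints at [64.429, 28.281, 77.091, -0, 74.628, -5.472], TCP at [0.215, 0.587, 0.214] pointing down, gripper open.
Joint ranges: [-166.48, 166.48], [-47.26, 123.95], [12.59, 153.08], [-70.14, 250.14], [6.76, 159.57], [-176.63, 176.63]. Speed limits (degrees/s): [108.29, 108.29, 147.25, 172.46, 172.46, 172.46].

INTERFACE

Orientations are given as a 3x3 rotation matrix whose columns are the frame's x, y, z axes.
In Python, from rig import arm gives the robot as it stands. Calls block until the motion is done:
- arm.move_to(position, orientation): joint-space move of the TCP to a pose.
- arm.move_l(position, orientation=None, feed=0.15): straight line of the TCP; orientation=None keeps the orientation; feed is the mean speed in m/s.
- arm.move_joints(angles): joint-space move.
- arm.grip(opening): finger opening in m; the grip force is fixed at half the most; returns when the fingers have stopped.
- arm.sleep(seconds).
- arm.solve_ik(position, orientation): joint angles nearest the present ones, or None.
- arm.snapshot(name): name is "scene" or "top" or "wrist"; returns the picture (420x560x3 uint8, red, green, blue); there is no depth.
- arm.get_calibration(name): a dict with "intrinsics" (3x3 intrinsics, pixels), "cam_to_world" (4x4, takes a point from camera to world coordinates). Camera axes: x right, y down, z forward; pixel columns grow to the right and rows downward; lengths in m; the calibration is good to about 2 mm. The wrist camera is an equidistant fisheye: a pixel r from the principal point sees the ray r / f radians off the axis. A picture is of the moment at which its call begins: read the wrist's pose just before it. get_calibration takes no time and is no camera call; for the wrist camera it gives the pose at the moment of the call.
A pose or a line that the arm cannot do raises arm.Unreachable and nothing moves.
- arm.sign_off(): hands the job in, once; it reports no verdict.
Readings, each from a call of its own:
- arm.current_t(): time.
- arm.current_joint_positions(): joint angles.
- arm.current_dq(): joint speeds.
- arm.current_tau(): joint torques, N m.
- arm.current_ee_pos(): TCP position.
- arm.current_tool_rot(): TCP orientation.
- arm.current_force(): force on the tool from outside, world axes, zero at the start.
- arm.current_torque(): the same for the moment, N m.
- arm.current_width(): finger opening in m.
Only numpy, scipy, OpenCV 4.12 (cv2) and the standard library are available. Lean on these libraries where they do the work, as an engineer would, in place of code of your own. Each camera call takes 0.05 s, during which the arm holds its last target. There are 200 camera calls.

## Working session

There is one attempt and no reset: what is moved stays moved. The work goes in short steps, each a Python script; the robot and the scene stay as the last script left them, time stands still between calls to the robot, and variables do not carry over. Pictures are saved under pics/ and viewed, about 8 in all and at most 12, crops included, and the job is handed in when it is done.

```bash
ls; mkdir -p pics
python3 - <<'E'
from rig import arm
import cv2,numpy as np
for n in("scene","top"):
    im=arm.snapshot(n); cv2.imwrite(f"pics/{n}0.png",im[:,:,::-1])
    c=arm.get_calibration(n); print(n,np.round(c["intrinsics"],2).tolist(),np.round(c["cam_to_world"],4).tolist())
print(arm.grip_depth,arm.current_t())
a=cv2.imread("pics/scene0.png");b=cv2.imread("pics/top0.png")
E
```

```text
pics
scene [[398.47, 0.0, 281.27], [0.0, 398.47, 206.69], [0.0, 0.0, 1.0]] [[0.6104, 0.5714, -0.5485, 1.1392], [0.7919, -0.4276, 0.4359, -0.3611], [0.0145, -0.7005, -0.7136, 0.775], [0.0, 0.0, 0.0, 1.0]]
top [[536.86, 0.0, 280.13], [0.0, 536.86, 212.8], [0.0, 0.0, 1.0]] [[-0.01, -0.9907, 0.1358, 0.4033], [-0.9998, 0.0075, -0.0191, 0.0445], [0.0179, -0.136, -0.9905, 1.566], [0.0, 0.0, 0.0, 1.0]]
0.0188 0.1
```

View pics/top0.png

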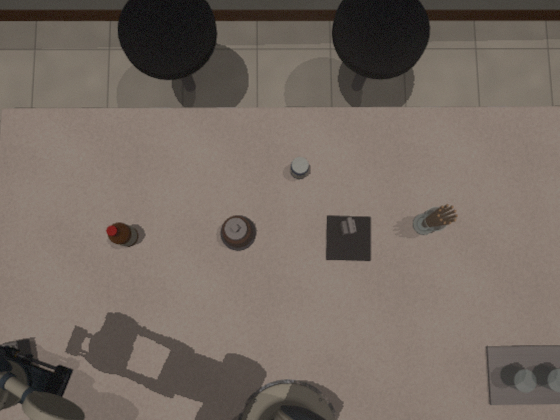

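View pics/scene0.png

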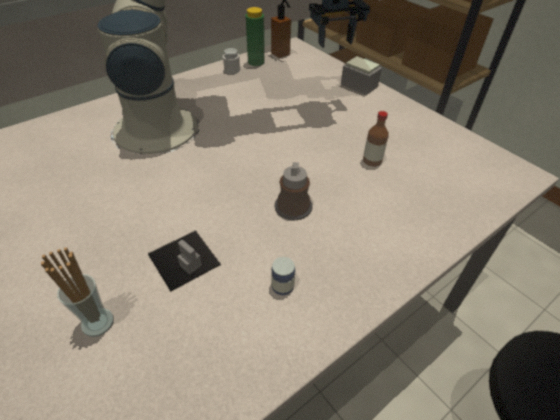

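Top view: tray centre is near (348,238), the handle near (349,225) and the mill's drive near (236,229). Next I'll convert these to world positions and go over each one with the wrist camera.

```bash
cat > h.py <<'E'
from rig import arm
import cv2,numpy as np
def ray(c,p):
    K=c["intrinsics"];T=c["cam_to_world"];d=np.array([(p[0]-K[0,2])/K[0,0],(p[1]-K[1,2])/K[1,1],1.])
    if c.get("fish"):
        r=np.hypot(d[0],d[1]); d=np.array([d[0]/r*np.sin(r),d[1]/r*np.sin(r),np.cos(r)]) if r>0 else np.array([0,0,1.])
    return T[:3,3],T[:3,:3]@d
def onz(c,p,z):
    o,d=ray(c,p); return o+d*(z-o[2])/d[2]
def proj(c,P):  # fisheye world->pixel
    T=c["cam_to_world"];q=T[:3,:3].T@(np.asarray(P,float)-T[:3,3]);K=c["intrinsics"]
    r=np.hypot(q[0],q[1]);th=np.arctan2(r,q[2]);s=th/r if r>0 else 0
    return np.array([K[0,0]*q[0]*s+K[0,2],K[1,1]*q[1]*s+K[1,2]])
def down(deg):  # tool down, y axis at angle deg in world
    a=np.radians(deg);y=np.array([np.cos(a),np.sin(a),0]);z=np.array([0,0,-1.]);return np.c_[np.cross(y,z),y,z]
def wrist(name):
    c=arm.get_calibration("wrist");c={k:np.array(c[k]) for k in("intrinsics","cam_to_world")};c["fish"]=True
    im=arm.snapshot("wrist")[:,:,::-1].copy();cv2.imwrite(f"pics/{name}.png",im);np.savez(f"pics/{name}.npz",**c);return c,im
E
python3 - <<'E'
from h import *
t=arm.get_calibration("top");s=arm.get_calibration("scene")
print("handle top",onz(t,(349,225),.08),"scene",onz(s,(184,243),.08))
print("drive top",onz(t,(236,228),.15),"scene",onz(s,(296,165),.15))
c=arm.get_calibration("wrist");R=np.array(arm.current_tool_rot());p=np.array(arm.current_ee_pos())
T=np.array(c["cam_to_world"]);print("cam in tool",np.round(R.T@(T[:3,3]-p),4).tolist(),np.round(R.T@T[:3,:3],3).tolist(),c["intrinsics"])
print(np.round(R,3).tolist())
for n,q in(("h",onz(t,(349,225),.08)),("d",onz(t,(236,228),.15))):
  for a in range(0,360,45):
    j=arm.solve_ik([q[0],q[1],.3],down(a)); print(n,a,None if j is None else np.round(j,0).tolist())
E
```

```text
handle top [ 0.57128305 -0.17603167  0.08      ] scene [ 0.56479831 -0.17992153  0.08      ]
drive top [0.55776406 0.13460193 0.15      ] scene [0.56700733 0.1370187  0.15      ]
cam in tool [0.0795, 0.0006, -0.1691] [[0.0, -0.96, -0.28], [1.0, 0.0, -0.0], [0.0, -0.28, 0.96]] [[325.1922621    0.         278.04150106]
 [  0.         325.1922621  205.52254303]
 [  0.           0.           1.        ]]
[[-0.939, 0.344, -0.0], [0.344, 0.939, -0.001], [0.0, -0.001, -1.0]]
h 0 [-23.0, 22.0, 74.0, -0.0, 84.0, -23.0]
h 45 [-23.0, 22.0, 74.0, -0.0, 84.0, -68.0]
h 90 [-23.0, 22.0, 74.0, -0.0, 84.0, -113.0]
h 135 [-23.0, 22.0, 74.0, -0.0, 84.0, -158.0]
h 180 [-23.0, 22.0, 74.0, -0.0, 84.0, 157.0]
h 225 [-23.0, 22.0, 74.0, -0.0, 84.0, 112.0]
h 270 [-23.0, 22.0, 74.0, -0.0, 84.0, 67.0]
h 315 [-23.0, 22.0, 74.0, -0.0, 84.0, 22.0]
d 0 [8.0, 20.0, 77.0, -0.0, 83.0, 8.0]
d 45 [8.0, 20.0, 77.0, -0.0, 83.0, -37.0]
d 90 [8.0, 20.0, 77.0, -0.0, 83.0, -82.0]
d 135 [8.0, 20.0, 77.0, -0.0, 83.0, -127.0]
d 180 [8.0, 20.0, 77.0, -0.0, 83.0, -172.0]
d 225 [8.0, 20.0, 77.0, -0.0, 83.0, 143.0]
d 270 [8.0, 20.0, 77.0, -0.0, 83.0, 98.0]
d 315 [8.0, 20.0, 77.0, -0.0, 83.0, 53.0]
```

Run:
```python
from h import *
arm.move_to([.3,.3,.35],down(0)) if 0 else None
arm.move_to([.563,.135,.26],down(0)); c1,a=wrist("mill1")
print(proj(c1,[.563,.135,.15]))
arm.move_to([.569,-.177,.19],down(0)); c2,b=wrist("han1")
print(proj(c2,[.569,-.177,.08]))
cv2.imwrite("pics/w1.png",np.hstack([cv2.resize(i[100:330,180:380],None,fx=2,fy=2,interpolation=2) for i in(a,b)]))
```

```text
[278.41854983 204.82717822]
[277.66908132 204.97494847]
```

View pics/w1.png

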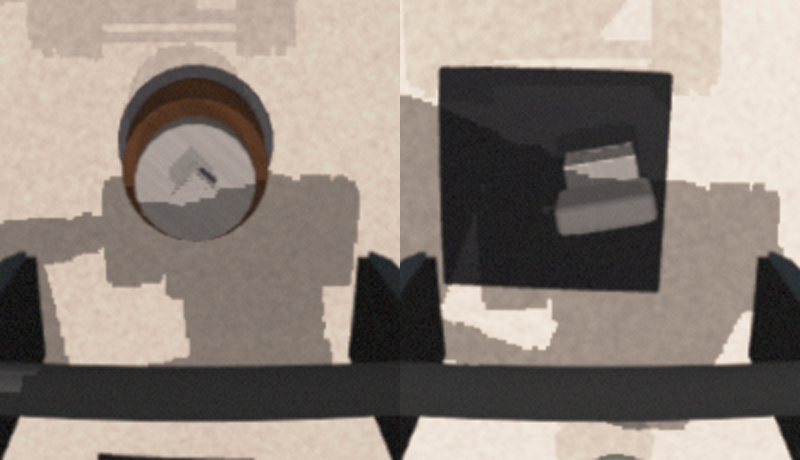

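The wrist view shows the wing's top face centred near full-image pixel (283,206), with its long axis about 10° from +x. The drive's yaw isn't clear, so I'll take closer views with the camera straight above each object.

Run:
```python
from h import *
arm.move_to([.569,-.25,.10],down(0)); c2,b=wrist("han2")
p2=proj(c2,[.573,-.177,.08])
arm.move_to([.569,-.2,.26],down(0))
arm.move_to([.563,.065,.26],down(0))
arm.move_l([.563,.065,.13]); c1,a=wrist("mill2")
p1=proj(c1,[.563,.135,.15]); print(p1,p2)
o=[]
for im,p in((a,p1),(b,p2)):
    u,v=(np.round(p).astype(int)-[50,60]); print("crop origin",u,v)
    k=cv2.resize(im[v:v+120,u:u+100],None,fx=4,fy=4,interpolation=2)
    l=cv2.cvtColor(k,cv2.COLOR_BGR2LAB);l[:,:,0]=cv2.createCLAHE(3,(3,3)).apply(l[:,:,0]);o.append(cv2.cvtColor(l,cv2.COLOR_LAB2BGR))
cv2.imwrite("pics/w2.png",np.hstack(o))
```

```text
[277.2188799 134.023055 ] [285.0407106  125.99193396]
crop origin 227 74
crop origin 235 66
```

View pics/w2.png

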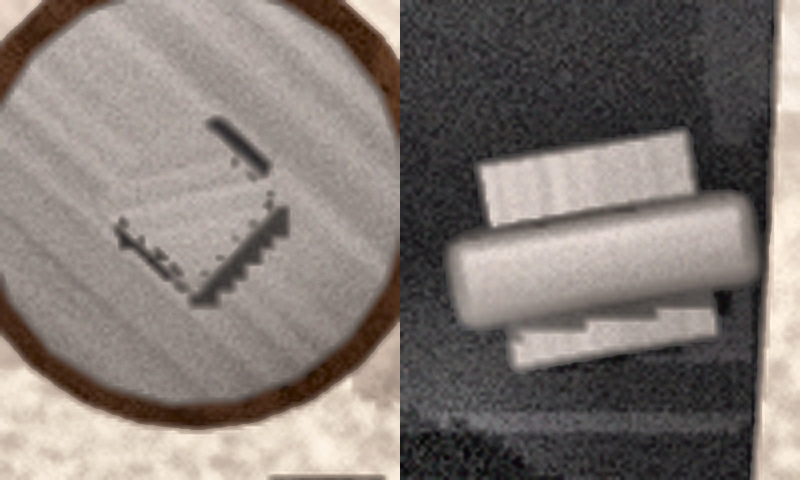

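The handle is clear: wing and hub sit at about 9.5°, with the wing's top centre near full-image (286,131). The drive appears at about 47° and needs a sharper estimate. I'll enlarge the saved picture for that.

Run:
```python
from h import *
def ld(n): return dict(np.load(f"pics/{n}.npz"),fish=True),cv2.imread(f"pics/{n}.png")
c,a=ld("mill2");ch,b=ld("han2")
print("wing top",onz(ch,(286.2,131),.080),"hub",onz(ch,(235+199.5/4,66+62.5),.044))
c0,_=ld("han1");print("wing top view1",onz(c0,(283.5,206.5),.080))
print("cap",onz(c,(227+50,74+197/4),.12),"balls mid",onz(c,(227+198/4,74+206/4),.1294))
# rectify a patch at drive-top height, 0.1mm/px
P=np.array(c["cam_to_world"])
def rect(z,cx,cy,h=.014,n=560):
    g=np.linspace(-h,h,n);m=np.array([[proj(c,[cx+x,cy-y,z]) for x in g[::8]] for y in g[::8]],np.float32)
    m=cv2.resize(m,(n,n));return cv2.remap(a,m[:,:,0],m[:,:,1],cv2.INTER_CUBIC)
q=onz(c,(227+198/4,74+206/4),.1294)
k=cv2.cvtColor(rect(.15,q[0],q[1]),cv2.COLOR_BGR2GRAY).astype(float)
k=cv2.GaussianBlur(k,(0,0),2);lo,hi=np.percentile(k,[1,99]);k=np.clip((k-lo)/(hi-lo)*255,0,255).astype(np.uint8)
for t in range(0,560,80): k[t]=k[t]//2; 
cv2.imwrite("pics/m3.png",k)
gx=cv2.Sobel(k.astype(float),6,1,0);gy=cv2.Sobel(k.astype(float),6,0,1)
w=np.hypot(gx,gy);an=np.degrees(np.arctan2(-gy,gx))%90;r=np.hypot(*(np.indices(k.shape)-280));h,_=np.histogram(an[r<260],45,(0,90),weights=(w**2)[r<260]);print((h/h.max()*100).astype(int))
```

```text
wing top [ 0.57367819 -0.17991508  0.08      ] hub [ 0.57366244 -0.18011127  0.044     ]
wing top view1 [ 0.57422472 -0.17841743  0.08      ]
cap [0.56286057 0.13906867 0.12      ] balls mid [0.56261339 0.13817245 0.1294    ]
[100   4   2   1   1   1   0   0   0   0   0   0   0   0   0   0   0   0
   0   1   2   2   4   4   3   2   1   1   1   0   0   0   0   0   0   0
   0   0   0   1   1   1   2   3  72]
```

View pics/m3.png

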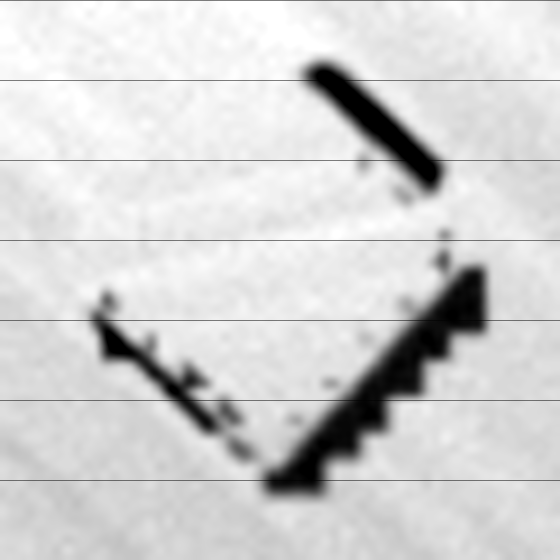

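Drive yaw is about 46.5° and its centre about (0.5627, 0.1385). The handle is at (0.5737, -0.1800), yaw 9.5°. Both the wing top and the hub give that same centre. Now I'll grasp it.

Run:
```python
from h import *
arm.move_l([.563,.065,.26]); arm.move_to([.5737,-.18,.2],down(99.5)); arm.grip(.08)
arm.move_l([.5737,-.18,.0465]); f0=np.array(arm.current_force()); print("F",f0)
arm.grip(0.0); print("w",arm.current_width(),np.round(arm.current_force(),2))
arm.move_l([.5737,-.18,.24],feed=.1); arm.sleep(.3)
print("w",arm.current_width(),np.round(arm.current_force(),2),np.round(arm.current_torque(),3),arm.current_ee_pos(),arm.current_t())
arm.move_to([.5627,.1385,.24],down(136.5)); arm.sleep(.3)
c,im=wrist("held"); print(arm.current_ee_pos(),np.round(arm.current_force(),2),arm.current_t())
for z in (.2,.235,.274):print(z,proj(c,[.5627,.1385,z]))
cv2.imwrite("pics/held_c.png",cv2.resize(im[150:420,130:430],None,fx=2,fy=2,interpolation=2))
```

```text
F [-0.29795964 -0.22142396  0.13964202]
w 0.013994313861039845 [-0.01 -0.54 -1.34]
w 0.013654888319889936 [ 0.29 -0.29 -5.8 ] [ 0.043  0.029 -0.042] [ 0.57365547 -0.17997399  0.23989157] 14.7917
[0.56283768 0.13796267 0.23997917] [-0.42 -0.42 -4.57] 16.35
0.2 [278.14006337 231.08118581]
0.235 [278.1012466  252.12467635]
0.274 [278.03855116 285.65478393]
```

View pics/held_c.png

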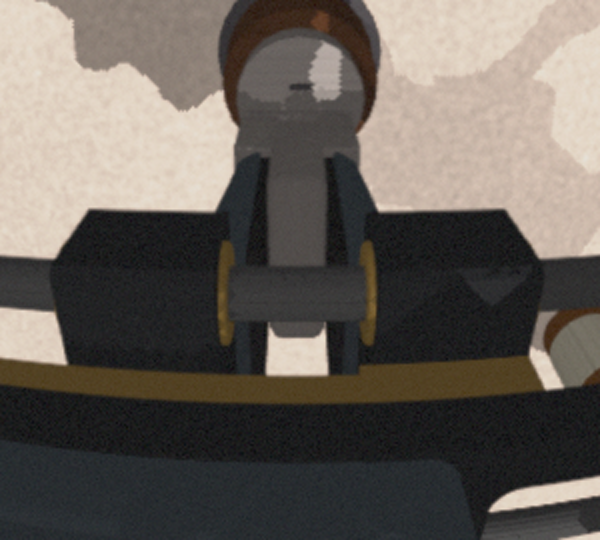

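The handle is held centred in the pads, weighs about 4.6 N and hangs straight over the mill. I'll lower it in guarded steps.

```bash
cat >> h.py <<'E'
def R(): return np.mean([arm.current_force() for _ in range(3)],0)
E
python3 - <<'E'
from h import *
x,y=.5627,.1385; Rt=down(136.5)
arm.move_l([x,y,.195],Rt,feed=.08); arm.sleep(.3); b=R(); print("base",b,arm.current_ee_pos())
z=.195
while z>.166:
    z-=.0015; arm.move_l([x,y,z],Rt,feed=.02); f=R()-b
    print(f"{z:.4f} {np.round(f,1)} {arm.current_ee_pos()[2]:.4f} {arm.current_torque()[2]:.2f}")
    if f[2]>4 and z>.172 or np.hypot(*f[:2])>6: print("stop");break
print(arm.current_t())
E
```

```text
base [ 0.08307589 -0.59459302 -4.78126152] [0.5628833  0.13852732 0.19536498]
0.1935 [ 0.2  0.3 -0.6] 0.1934 -0.04
0.1920 [0.9 0.4 0.8] 0.1919 0.00
0.1905 [-0.2  0.6  0.2] 0.1904 -0.00
0.1890 [-0.4  0.6  0.1] 0.1889 0.00
0.1875 [ 0.2 -0.5 -0.2] 0.1874 -0.03
0.1860 [0.5 0.5 0.2] 0.1859 0.02
0.1845 [-0.7  0.4 -0.3] 0.1844 0.02
0.1830 [-0.   1.2  0.1] 0.1829 0.01
0.1815 [-2.1  1.6  0.3] 0.1813 -0.04
0.1800 [-2.6  2.6 -1.1] 0.1798 0.01
0.1785 [-3.5  3.  -1.6] 0.1783 0.05
0.1770 [-2.7  3.2 -1.7] 0.1768 -0.01
0.1755 [-3.9  4.4 -1.2] 0.1754 0.07
0.1740 [-3.8  4.9 -1.1] 0.1739 0.07
stop
20.8667
```

The drive is in the bore, and the side force says to shift slightly along (-x,+y).

Run:
```python
from h import *
x,y=.5627,.1385; Rt=down(136.5); b=np.array([.08,-.5,-4.78]); z=.174
for i in range(4):
    f=R()-b; print(np.round(f,1),round(x,5),round(y,5))
    if np.hypot(*f[:2])<1.2: break
    x+=.00012*f[0]; y+=.00012*f[1]; arm.move_l([x,y,z],Rt,feed=.02); arm.sleep(.1)
while z>.149:
    z-=.001; arm.move_l([x,y,z],Rt,feed=.02); f=R()-b
    print(f"{z:.4f} {np.round(f,1)} {arm.current_ee_pos()[2]:.4f} {arm.current_torque()[2]:.2f}")
    if f[2]>18.5 or np.hypot(*f[:2])>6: print("stop");break
    h=np.hypot(*f[:2])
    if h>1.5: x+=.00006*f[0]; y+=.00006*f[1]
    top=max(f[2],locals().get('top',0))
    if top>8 and f[2]<top-3.5: print("click");break
print(x,y,z,arm.current_width(),arm.current_t())
c,im=wrist("push"); cv2.imwrite("pics/push_c.png",cv2.resize(im[150:420,130:430],None,fx=2,fy=2))
```

```text
[-3.8  4.8 -1.1] 0.5627 0.1385
[-0.9  2.2  0.2] 0.56225 0.13907
[ 0.3 -0.2  0.4] 0.56214 0.13934
0.1730 [0.2 0.1 0.3] 0.1729 -0.00
0.1720 [-1.   0.8 -0.3] 0.1719 -0.01
0.1710 [-1.5  2.1 -0.4] 0.1709 0.02
0.1700 [-0.6 -0.5  0.5] 0.1699 0.03
0.1690 [-1.1 -1.9  0.4] 0.1689 0.03
0.1680 [-2.5 -1.5  4.4] 0.1681 0.03
0.1670 [-2.  -1.3  6.2] 0.1671 0.06
0.1660 [-1.5 -0.1  6.5] 0.1661 0.00
0.1650 [0.4 0.8 7.4] 0.1651 0.02
0.1640 [ 0.2 -0.2  7.3] 0.1640 -0.02
0.1630 [0.8 0.8 6.7] 0.1630 0.00
0.1620 [0.4 0.5 7.2] 0.1620 0.02
0.1610 [0.6 0.9 8.8] 0.1610 -0.01
0.1600 [-0.2  1.3 10. ] 0.1600 0.01
0.1590 [-0.1  0.2 10.6] 0.1590 0.02
0.1580 [ 0.1  0.7 11. ] 0.1581 0.01
0.1570 [ 0.2  0.4 10.8] 0.1571 0.01
0.1560 [1.4 0.5 8.5] 0.1560 0.02
0.1550 [1.5 0.9 9. ] 0.1550 0.05
0.1540 [1.7 0.2 8.3] 0.1540 0.08
0.1530 [ 0.3 -0.1 10. ] 0.1530 0.01
0.1520 [ 0.2 -0.1 10.1] 0.1520 0.02
0.1510 [ 0.1  0.3 10.6] 0.1511 -0.02
0.1500 [-0.2 -0.4 11.9] 0.1501 0.04
0.1490 [-0.5 -0.8 12.5] 0.1492 0.02
0.5618164465479177 0.13924438781739681 0.14899999999999997 0.013857627902068898 27.8167
```

Contact began at 0.168 as predicted. The force dropped at 0.156 and now fits a home handle (12.5 N, about 11 mm of sink). I'll ease back to the rest height and check.

Run:
```python
from h import *
x,y=.56182,.13924; Rt=down(136.5); b=np.array([.08,-.5,-4.78])
for z in(.155,.158,.1600,.1610):
    arm.move_l([x,y,z],Rt,feed=.03); arm.sleep(.1); print(z,np.round(R()-b,1),np.round(arm.current_torque(),2))
im=arm.snapshot("scene")[:,:,::-1]
c,w=wrist("home1"); print(arm.current_t())
cv2.imwrite("pics/home_c.png",np.hstack([cv2.resize(im[90:230,230:360],(390,420),interpolation=2),cv2.resize(w[140:340,185:371],(390,420),interpolation=2)]))
```

```text
0.155 [ 0.5 -0.3  8.7] [-0.19 -0.1   0.02]
0.158 [ 0.9 -0.3  6.6] [-0.15 -0.06  0.01]
0.16 [ 0.3 -1.1  5.7] [-0.17  0.06  0.05]
0.161 [ 0.3  1.6 -0.9] [-0.   -0.11 -0.02]
29.4667
```

View pics/home_c.png

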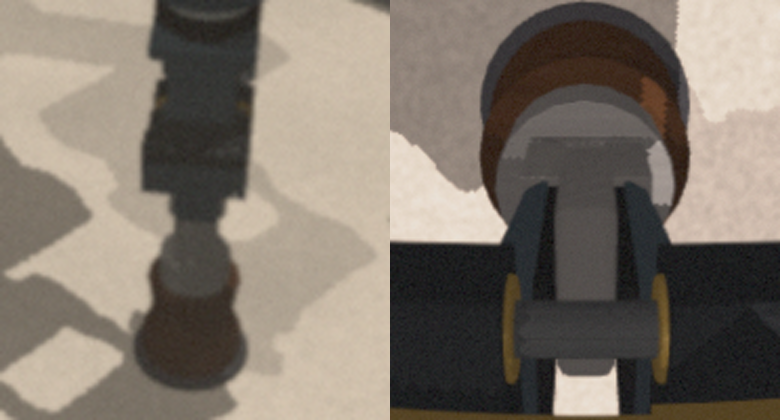

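Contact with the cap ends between TCP 0.160 and 0.161, which is right for a home handle with the cap at its rest height, so it clicked. Now the clockwise turn, in small steps that yield to side force.

Run:
```python
from h import *
x,y,z=.56182,.13924,.1602; b=np.array([.08,-.5,-4.78])
arm.move_l([x,y,z],down(136.5),feed=.03); a=136.5
while a>52:
    a-=6; arm.move_l([x,y,z],down(a),feed=.02); f=R()-b
    print(a,np.round(f,1),round(arm.current_torque()[2],3),round(x,4),round(y,4))
    if np.hypot(*f[:2])>12: print("stop");break
    if np.hypot(*f[:2])>1.2: x+=.0001*f[0]; y+=.0001*f[1]
arm.move_l([x,y,z],down(a),feed=.02);arm.sleep(.3); print(np.round(R()-b,1),np.round(arm.current_tool_rot(),3).tolist(),arm.current_t(),arm.current_joint_positions())
```

```text
130.5 [ 0.7 -1.1  0.5] 0.0 0.5618 0.1392
124.5 [ 0.7 -0.3  0.6] 0.018 0.5619 0.1391
118.5 [ 0.5 -0.2  0.2] -0.015 0.5619 0.1391
112.5 [ 0.9 -0.9  1.9] -0.002 0.5619 0.1391
106.5 [ 0.  -1.5  2.5] 0.002 0.562 0.139
100.5 [0.2 0.2 1.6] -0.029 0.562 0.1389
94.5 [0.4 0.9 1.9] 0.001 0.562 0.1389
88.5 [0.  0.9 2. ] -0.018 0.562 0.1389
82.5 [ 0.  -0.3  2. ] 0.014 0.562 0.1389
76.5 [ 1.  -0.3  1.9] -0.03 0.562 0.1389
70.5 [0.8 0.2 3.1] 0.03 0.562 0.1389
64.5 [0.1 0.3 2.6] -0.049 0.562 0.1389
58.5 [ 0.7 -0.8  2.5] -0.02 0.562 0.1389
52.5 [-0.1 -1.1  3.9] 0.002 0.562 0.1389
46.5 [ 0.1 -1.2  3.9] -0.061 0.562 0.1389
[-0.   0.7  3.9] [[-0.726, 0.688, 0.0], [0.688, 0.726, 0.0], [0.0, 0.0, -1.0]] 34.1417 [ 7.96219396e+00  2.78757868e+01  8.75045266e+01  2.32814579e-03
  6.46187076e+01 -3.85638296e+01]
```

Run:
```python
from h import *
p=arm.current_ee_pos(); arm.grip(.05); arm.sleep(.2); print(arm.current_width(),np.round(R(),1))
arm.move_l([p[0],p[1],.26],feed=.08)
d=down(46.5); q=np.array([p[0],p[1],.26])-.075*d[:,0]
arm.move_l(q,d); arm.sleep(.2); c,w=wrist("end"); s=arm.snapshot("scene")[:,:,::-1]
P=proj(c,[.5622,.139,.194]).round().astype(int); print(P,proj(c,[.5622,.139,.12])); u,v=P-[60,70]; v=max(v,0);print(u,v)
cv2.imwrite("pics/end_c.png",np.hstack([cv2.resize(w[v:v+140,u:u+120],(480,560),interpolation=2),cv2.resize(s[110:230,240:300+4],(299,560),interpolation=2)]))
print(arm.current_t())
```

```text
0.05022854546280712 [ 0.2 -0.6  0.9]
[278 121] [277.91623116 119.17598059]
218 51
37.4
```

View pics/end_c.png

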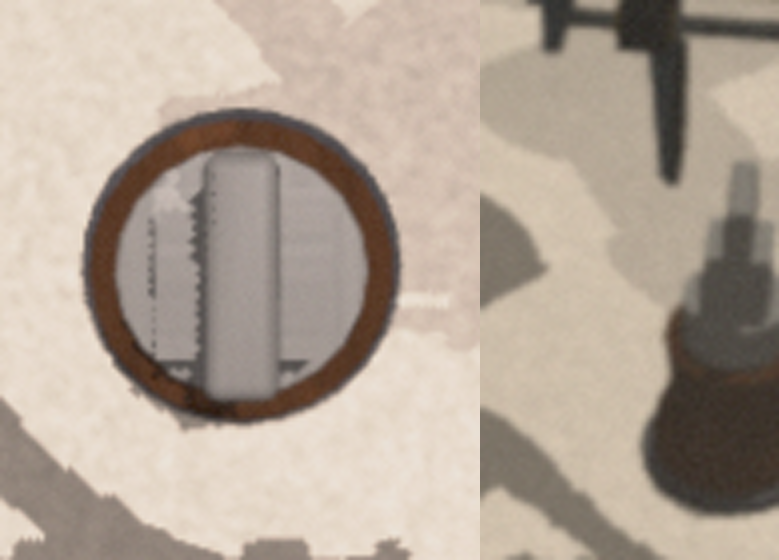

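The last picture shows the handle centred and upright on the cap, still at the angle it was turned to, with the gripper clear. Handing in.

```bash
python3 -c "
from rig import arm
print(arm.sign_off())"
```

```text
the job is handed in; nothing more can be done
None
```

I fitted the handle onto the mill's drive, pressed it past the click, turned it about 90° clockwise, let go and handed the job in at about 37.5 s. The sign-off gives no verdict.

- **Click:** the balls met the handle at the height expected. Push peaked at about 11 N, then dropped by about 2 N. That is less than the 5 N or so I'd expect from one clean snap, so I didn't rely on it alone.
- **Home:** after I eased back up, the cap pushed with 5.7 N at tool height 0.160 m and nothing at 0.161 m. That matches the handle sitting home on the cap at its rest height.
- **Forces:** the highest push was 12.5 N, roughly 11 mm of cap sink, so it stayed well short of the stop. Side forces reached about 6 N while the drive entered the bore, and I corrected for them.
- **Turn:** the gripper turned 90°. Allowing for play, the drive should be at about 1.5 rad. I could not read the spindle directly, and the torque was too small to confirm it (0.06 N m or less).
- **Last picture:** the handle is centred and upright, at the angle I left it. The wing's apparent size puts its top at about 0.190 m, against 0.194 m expected. That check is only good to about 4 mm, so the force check is the better evidence that it is home.
- **Condiments:** my paths kept clear of all of them, but I did not measure their positions again at the end.

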